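# Turn the tester stand to the round soap

### The arm

A 6-joint arm with a two-finger parallel gripper is mounted at the origin on the work surface. World frame = base frame: x ahead of the robot, y to its left, z up, the work surface at z = 0. Lengths are in m, angles in rad, forces in N, time in s.
With the tool pointing down it reaches from about 0.4 to 0.825 m from the base axis. Payload 7 kg.
Tool frame: the origin (TCP) lies midway between the tips of the shut fingers; the grasp point (between the pads) lies 19 mm behind it (arm.hold_point_z is the distance from the TCP to the grasp point, in m); z points along the fingers, x is the direction in which the jaws open and shut, and the axes are right-handed (so a half turn about z gives the same grasp; the last joint's range is limited). The gripper opens to 88 mm and grips with 3 to 60 N. Pads are 19 mm wide; open, the fingers measure 130 mm over their backs; the gripper's body (78 mm by 193 mm) begins 47 mm behind the grasp point.
Start: joints at [1.51, 0.359, 0.012, 0, -1.224, -0.288], TCP at [0.231, 0.634, 0.227] pointing down, gripper open.
Joint ranges: [-3.07, 3.07], [-1.43, 2.12], [-1.02, 1.25], [-3.03, 1.67], [-3.05, -0], [-3.03, 3.03]. Speed limits (rad/s): [2.39, 2.39, 3.01, 3.14, 3.14, 3.14].

### API

Orientations are given as [roll, pitch, yaw] about the fixed x, y, z axes, in that order (R = Rz(yaw) Ry(pitch) Rx(roll)).
In Python, from station import readout, viewer, job, arm gives the robot as it stands.
- The arm moves only by the tool apply_moves, never from a script. Its argument "deltas" is text: rows parted by semicolons, each of 4 numbers parted by spaces: the shift along the tool's x, y, z in cm, then the turn about the tool's z in rad. A call has 1 to 10 rows; each row shifts and turns the commanded pose from where the row before left it, along the tool's axes as they then stand; what a row does not reach is not made up. A row lasts 1/8 s, in which the tool goes at most 62.5 mm and 10.7 degrees, less where a joint would pass 70% of its speed; a pose out of reach is approached as far as the arm can. A call is refused whole if a number of a shift passes 6.25 or a number of a turn 0.188, either way. A call with a gripper value outside its range is refused whole. "gripper" is the closure, from -1 (fully open) to 1 (shut), so that 0 is half open, set as the call begins (left out, the last holds). The fingers move at their own pace and stop on an object; "squeeze" is the grip in N (left out, the last holds). Time passes only in rows, so rows that do not move let the fingers close. It gives the time, the measured TCP pose, the force and the opening at its end, in the units of the state.
- readout.get_state(): the state, without advancing time (a new reading comes with each control period).
- viewer.grab_frame(name): name is "side" or "top"; returns a dict with "image" (384x512x3 uint8, red, green, blue), "camera_matrix" (3x3 intrinsics, pixels), "k1" (the pictures are not rectified: a ray, as slopes to the right and down, at radius r is drawn at 1 + k1 r^2 times it, then the intrinsics apply), "cam_to_world" (4x4, takes a point from camera to world coordinates). Camera axes: x right, y up, looking along -z (the intrinsics and any distortion apply to the point x, -y, -z); pixel columns grow to the right and rows downward; lengths in m; the calibration is good to about 2 mm. A picture is of the moment at which its call begins. There is no depth.
- job.job_done(): hands the job in, once; it reports no verdict.
Trained networks look in the newest picture that a camera, given by its name, has taken for a name from the list of things; names that differ only in an ending like _2 or _b are one class to them, and where a whole thing is asked for, a point or a joint stands for the part that bears it (a point fixed in the world has none). Each returns a list of dicts, best first, with "conf" (0 to 1); they miss things now and then, are a little off and sometimes report something else, mostly with a low value. They report only what shows in the picture. A call takes as long as a camera call. They do not tell look-alikes from the thing itself.
- viewer.silhouettes(camera, query): "region" (384x512 bool, what is visible of it) and "extent" ([left, top, width, height] in pixels, round what is visible of it).
The state is a dict: "t": time; "q": joint angles; "qd": joint speeds; "joint_efforts": joint torques, N m; "eef_pos": TCP position; "ee_rot": TCP orientation; "force": force on the tool from outside, world axes, zero at the start; "moment": the same for the moment, N m; "width": finger opening in m.
Only numpy, scipy, OpenCV 4.12 (cv2) and the standard library are available. Lean on these libraries where they do the work, as an engineer would, in place of code of your own. Each camera call takes 0.05 s, during which the arm holds its last target.

### The job

Turn the four-armed soap stand on the counter by pushing on one of its bare wooden arms with a fingertip, until the dish with the round soap is directly in line with the blank card on the stand's foot, and leave it there at rest. Do not touch the soaps, and let them ride in their dishes: none may be lifted or thrown out. Leave the other things on the counter where they are.

Things in the scene. Friction and masses are not known exactly. Their poses are not given: they have to be found in the camera images.
- turnstile: Turning part of the stand: hub with four level wooden arms at right angles (along its own +x, +y, -x, -y), a round dark dish at each end. Origin on the turning axis at counter height, z up. Hub radius 22 mm, top 98 mm above the counter. Turns either way without stops; friction about 0.09 N m (1.5 N at 60 mm from the axis); no spring, stays where left. Reaches 176 mm from the axis.
- arm (a point): Middle of the bare length of the arm on the turning part's own +x side, 55 mm from the axis, 64 mm above the counter. All four arms are alike: 14 mm wide, 18 mm high (55 to 73 mm above the counter), bare from 22 to 84 mm from the axis.
- dish (a point): Centre of the inner floor of the dish on the same +x arm, 130 mm from the axis, 64 mm above the counter. All four dishes are alike: 92 mm across, rim 72 mm above the counter. The tops of the soaps are at most 105 mm above the counter.
- foot: Fixed foot below: a wooden disc 200 mm across, 16 mm high, with a post of radius 13 mm; a free gap of 39 mm lies between disc and arms. A tongue 40 mm wide, 12 mm high runs along its own +x to 220 mm from the axis; on it, at 200 mm, leans a blank white card 70 mm wide, top 69 mm above the counter. Origin on the turning axis at counter height.
- spot (a point): The place beside the card where the centre of the wanted dish must come: on the line from the turning axis to the card, 130 mm from the axis, 64 mm above the counter (dish floor height). Fixed to the foot.
- round_soap_mid (a point): The round soap, the one to bring to the card: an upright cream cylinder 54 mm in diameter and 40 mm high. It stands loose in one of the four dishes, a different one each time. This point is its centre, half-way up; the z axis is upright.
- bar_soap_mid (a point): A flat bar of soap, 66 x 40 x 24 mm high. It stands loose in one of the four dishes, a different one each time. This point is its centre, half-way up; the z axis is upright.
- block_soap_mid (a point): A square block of soap, 46 x 46 x 40 mm high. It stands loose in one of the four dishes, a different one each time. This point is its centre, half-way up; the z axis is upright.
- stick_soap_mid (a point): A narrow stick of soap, 66 x 24 x 24 mm high. It stands loose in one of the four dishes, a different one each time. This point is its centre, half-way up; the z axis is upright.
- tin: Bystander: round metal tin, 72 mm in diameter, 42 mm high, near the stand. Origin at the centre of its underside.
- carton: Bystander: cardboard carton 75 x 50 x 34 mm high, near the stand on the other side. Origin at the centre of its underside.
- pump: Bystander: amber pump bottle, 62 mm in diameter, 173 mm high, towards the right side (-y). Origin at the centre of its underside.
- jar: Bystander: jar with a metal cap, 68 mm in diameter, 75 mm high, towards the left side (+y). Origin at the centre of its underside.
- brush: Bystander: wooden nail brush 90 x 42 x 34 mm high, towards the left side. Origin at the centre of its underside.
- bowl: Bystander: white bowl 110 mm across, 45 mm high, towards the right side. Origin at the centre of its underside.
- wrapped: Bystander: paper-wrapped soap 70 x 48 x 28 mm high, near the stand. Origin at the centre of its underside.
Things that resemble listed ones, but are neither listed nor needed, are in the scene too. Leave any black or pink look-alike of the part that bears round_soap_mid alone.

How it is judged:
By the outcome, as a careful person would: the job done as asked, in the order asked, and still so for the second after the job is handed in, with the robot touching nothing.
It also fails if it takes over 48 s, if anything falls off the work surface, if the arm or the gripper's body presses on something with over 40 N, if the wrist force passes 120 N, or if a joint passes its speed limit or range.

## Working session

There is one attempt and no reset: what is moved stays moved. The work goes in short steps, Python scripts to look and compute and a tool call to move; the robot and the scene stay as the last step left them, time stands still between calls to the robot, and variables do not carry over. Pictures are saved under pics/ and viewed, and the job is handed in when it is done.

Besides the shell and the picture viewer there is one more tool, called after "Request:" as name(argument=value, ...) on one line, values as JSON. apply_moves: Moves the arm, as the interface text tells. Its arguments: {"type":"object","properties":{"deltas":{"type":"string"},"gripper":{"type":"number"},"squeeze":{"type":"number"}},"required":["deltas"]}

```bash
mkdir -p pics; ls
python3 - <<'E'
from station import readout, viewer, job, arm
import cv2
s=readout.get_state(); print({k:s[k] for k in('t','eef_pos','ee_rot','force','width')})
for n in('side','top'):
    f=viewer.grab_frame(n); cv2.imwrite(f'pics/{n}0.png',cv2.resize(f['image'][:,:,::-1],(800,600),interpolation=cv2.INTER_CUBIC))
    print(n,f['camera_matrix'],f['k1'],f['cam_to_world'])
E
```

```text
pics
{'t': 0.0, 'eef_pos': array([0.23054439, 0.63388968, 0.22558913]), 'ee_rot': array([-3.14143671e+00, -1.69029336e-03, -1.91970298e+00]), 'force': array([ 0.26287837,  0.33735838, -0.27914556]), 'width': 0.08754191240178713}
side [[351.0944356    0.         251.12260394]
 [  0.         351.0944356  194.32925677]
 [  0.           0.           1.        ]] -0.08765784527371333 [[ 0.8614768   0.30749948 -0.40410616  0.11385508]
 [-0.50763444  0.54163581 -0.6700283  -0.76878064]
 [ 0.01284501  0.78235204  0.62270401  0.79602863]
 [ 0.          0.          0.          1.        ]]
top [[401.77626273   0.         250.85059793]
 [  0.         401.77626273 193.32250207]
 [  0.           0.           1.        ]] -0.13327314260050113 [[-0.00614572  0.99239183 -0.12296617  0.40503339]
 [-0.99997074 -0.00665905 -0.00376405 -0.00842162]
 [-0.00455425  0.12293944  0.99240373  1.4113394 ]
 [ 0.          0.          0.          1.        ]]
```

View pics/side0.png

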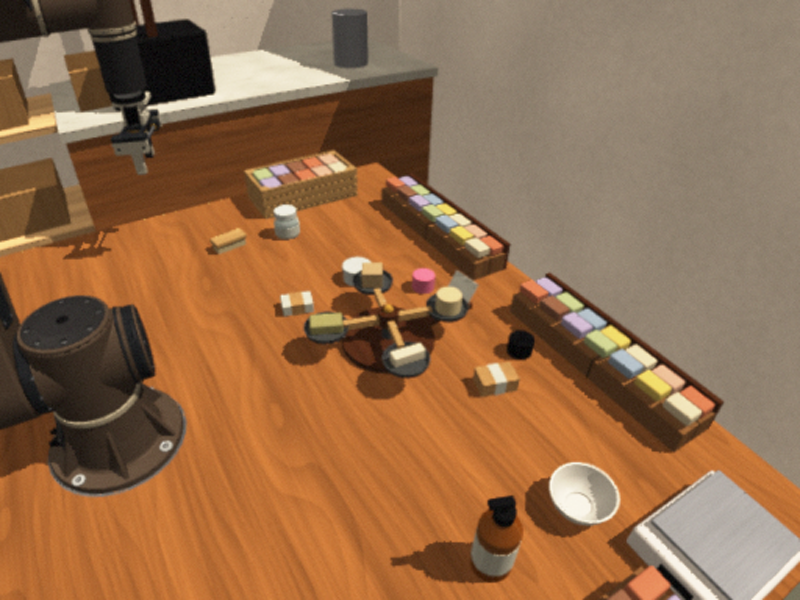

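View pics/top0.png

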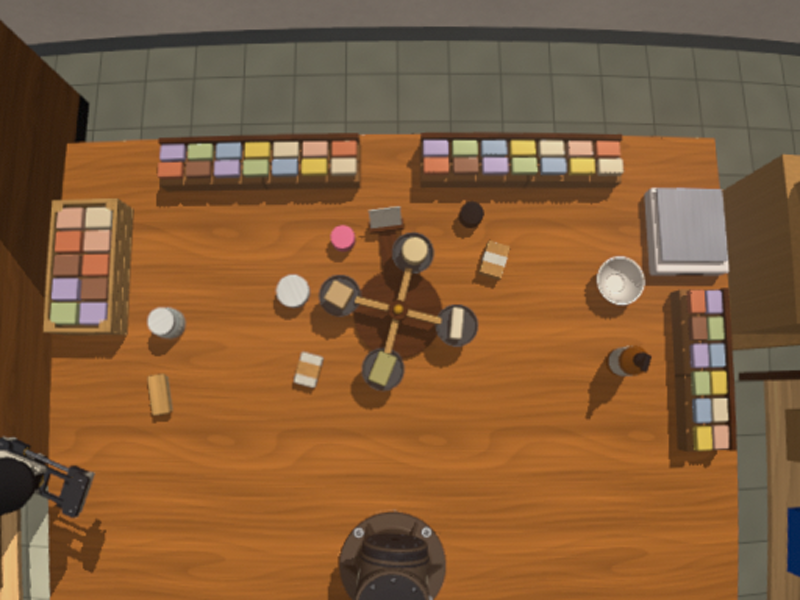

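The scene shows the stand with its hub at about (398,310) in the top picture. The round cream soap is in the dish at (413,250), and the card is at (386,217). Things that could be taken for the wanted soap are the pink cylinder (342,237), the black cylinder (471,214) and the tin (292,291). I choose (413,250), because it is cream and sits in a dish. Next I measure.

```bash
cat > h.py <<'E'
from station import readout, viewer, job, arm
import cv2, numpy as np
def ray(f,uv):
    K=f['camera_matrix'];uv=np.atleast_2d(np.float64(uv))
    n=cv2.undistortPoints(uv[:,None],K,np.array([f['k1'],0,0,0,0.]))[:,0]
    T=f['cam_to_world'];d=np.c_[n[:,0],-n[:,1],-np.ones(len(n))]@T[:3,:3].T
    return T[:3,3],d
def onz(f,uv,z):
    o,d=ray(f,uv);return (o+d*((z-o[2])/d[:,2])[:,None])[:,:2]
def proj(f,P):
    T=f['cam_to_world'];p=(np.atleast_2d(P)-T[:3,3])@T[:3,:3]
    n=np.c_[p[:,0],-p[:,1]]/-p[:,2:]
    n=n*(1+f['k1']*(n**2).sum(1,keepdims=True))
    K=f['camera_matrix'];return n*[K[0,0],K[1,1]]+K[:2,2]
E
python3 - <<'E'
from h import *
f=viewer.grab_frame('top')
cv2.imwrite('pics/crop0.png',cv2.resize(f['image'][120:260,170:325,::-1],None,fx=5,fy=4.2857*5/5,interpolation=cv2.INTER_CUBIC) if 0 else cv2.resize(f['image'][122:262,170:326,::-1],None,fx=5,fy=5,interpolation=cv2.INTER_CUBIC)[:600])
for q,z in [('turnstile',.07),('foot',.0),('round_soap_mid',.104),('bar_soap_mid',.088),('block_soap_mid',.104),('stick_soap_mid',.088),('dish',.07),('tin',.042),('carton',.034),('wrapped',.028),('jar',.075),('pump',.1),('brush',.034)]:
    for r in viewer.silhouettes('top',q)[:4]:
        v,u=np.nonzero(r['region']); c=[u.mean(),v.mean()]
        print(q,round(r['conf'],2),np.round(r['extent']),np.round(c,1),onz(f,c,z).round(4))
E
```

```text
turnstile 0.78 [201. 149. 107. 100.] [255.2 199.5] [[ 0.5502 -0.0179]]
turnstile 0.22 [178. 175.  19.  23.] [187.5 186. ] [[0.5976 0.2111]]
foot 0.88 [226. 130.  56.  97.] [252.2 188.6] [[ 0.5968 -0.008 ]]
round_soap_mid 0.75 [295. 127.  18.  21.] [301.1 137. ] [[ 0.7562 -0.1731]]
round_soap_mid 0.74 [258. 154.  15.  18.] [264.6 160.8] [[ 0.6755 -0.0498]]
round_soap_mid 0.64 [210. 144.  14.  16.] [218.6 152.3] [[0.7053 0.1031]]
bar_soap_mid 0.65 [236. 225.  15.  21.] [244.  235.7] [[0.4292 0.0199]]
block_soap_mid 0.74 [209. 179.  18.  22.] [216.5 188.5] [[0.5837 0.1095]]
block_soap_mid 0.2 [198. 150. 106. 100.] [254.8 199. ] [[ 0.5482 -0.0164]]
stick_soap_mid 0.68 [288. 197.  11.  20.] [291.7 205.9] [[ 0.5263 -0.1384]]
stick_soap_mid 0.51 [381. 163.  28.  32.] [397. 179.] [[ 0.6148 -0.4993]]
dish 0.72 [205. 150.  98. 103.] [255.7 198.3] [[ 0.5541 -0.0196]]
tin 0.85 [180. 173.  17.  26.] [187.2 186.3] [[0.6007 0.2167]]
carton 0.87 [307. 155.  19.  24.] [315.6 166. ] [[ 0.6703 -0.23  ]]
carton 0.46 [207. 152. 102. 101.] [255.2 200.4] [[ 0.5512 -0.0179]]
carton 0.25 [288. 197.  10.  19.] [291.6 206.9] [[ 0.5276 -0.1433]]
wrapped 0.51 [193. 225.  14.  25.] [197.4 236.9] [[0.4265 0.1817]]
wrapped 0.48 [382. 167.  31.  28.] [396.9 179.2] [[ 0.6235 -0.521 ]]
jar 0.63 [ 94. 195.  25.  19.] [106.  206.2] [[0.5297 0.4901]]
jar 0.43 [180. 173.  18.  26.] [187.1 186. ] [[0.5969 0.2115]]
pump 0.86 [390. 220.  26.  17.] [401.7 231.3] [[ 0.4375 -0.5024]]
brush 0.68 [257. 151.  18.  17.] [264.9 160.6] [[ 0.6905 -0.0528]]
brush 0.65 [ 94. 237.  17.  28.] [101.6 252. ] [[0.3736 0.5165]]
```

View pics/crop0.png

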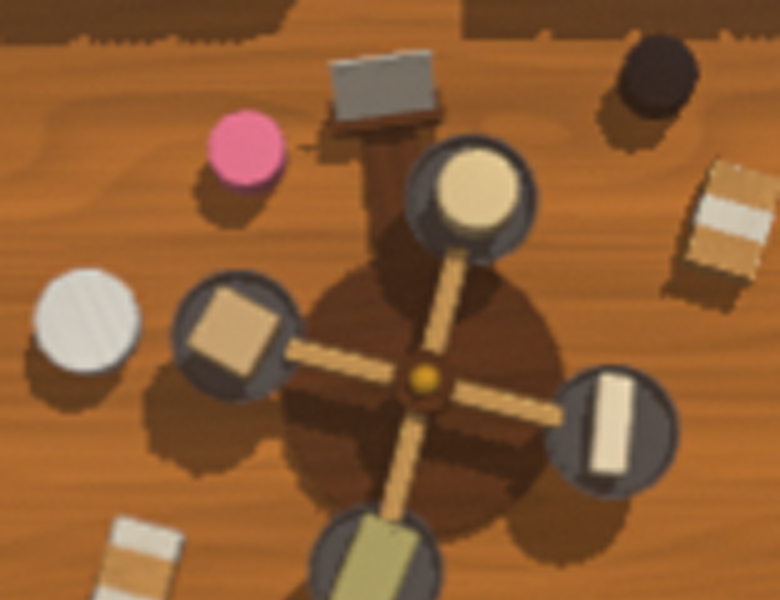

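The crop confirms it: the cream cylinder stands in the upper dish, and the pink (247,150) and black (658,75) ones stand loose on the counter. Next I fit the geometry and overlay it in both cameras.

```bash
cat >> h.py <<'E'
def circ(c,r,z,n=60):
    a=np.linspace(0,2*np.pi,n);return np.c_[c[0]+r*np.cos(a),c[1]+r*np.sin(a),np.full(n,z)]
def overlay(f,ax,th,ph,box,name,s=5):
    x0,y0,w,h=box
    im=cv2.resize(f['image'][y0:y0+h,x0:x0+w,::-1],None,fx=s,fy=s,interpolation=cv2.INTER_CUBIC)
    def pl(P,col,closed=False):
        p=((proj(f,P)+.5-[x0,y0])*s).astype(np.int32);cv2.polylines(im,[p],closed,col,1,cv2.LINE_AA)
    R=lambda a:np.array([[np.cos(a),-np.sin(a)],[np.sin(a),np.cos(a)]])
    def loc(a,p):
        p=np.float64(p);return np.c_[p[:,:2]@R(a).T+ax,p[:,2]]
    for k in range(4):
        a=th+k*np.pi/2
        pl(circ(ax+.13*np.array([np.cos(a),np.sin(a)]),.046,.072),(0,255,0))
        for y in(-.007,.007): pl(loc(a,[[.022,y,.073],[.084,y,.073]]),(0,255,0))
    pl(circ(ax,.1,.016),(255,255,0))
    for y in(-.02,.02): pl(loc(ph,[[.1,y,.012],[.22,y,.012]]),(255,255,0))
    pl(loc(ph,[[.22,-.02,.012],[.22,.02,.012]]),(255,255,0))
    pl(loc(ph,[[0.0,0,.069],[.215,0,.069]]),(0,0,255))
    pl(loc(ph,[[.205,-.035,.069],[.205,.035,.069]]),(0,0,255))
    cv2.imwrite(name,im[:600,:800])
E
python3 - <<'E'
from h import *
from scipy.optimize import least_squares
f=viewer.grab_frame('top');C=lambda p:np.float64(p)/5+[170,122]-.5
d=C([[472,198],[238,336],[376,566],[616,432]])
w=onz(f,d,.072);print(w.round(4))
def res(p):
    return np.concatenate([w[k]-p[:2]-.13*np.array([np.cos(p[2]+k*np.pi/2),np.sin(p[2]+k*np.pi/2)]) for k in range(4)])
s=least_squares(res,[.55,-.02,-.3]);print(s.x.round(4),(s.fun*1000).round(1))
ax=s.x[:2]
print('hub top',onz(f,C([[425,377]]),.105))
ct=onz(f,C([[330,62],[432,50]]),.069);m=ct.mean(0)-ax;e=ct[0]-ct[1]
print('card',ct.round(4),np.hypot(*e),np.hypot(*m),'phi mid',np.arctan2(m[1],m[0]),'phi norm',np.arctan2(-e[0],e[1]))
t=onz(f,C([[332,132],[440,120]]),.012);m=t.mean(0)-ax;print(t,np.arctan2(m[1],m[0]),np.hypot(*m))
ph=np.arctan2(*(ct.mean(0)-ax)[::-1])
print(ph,s.x[2])
overlay(f,ax,s.x[2],ph,(170,122,156,120),'pics/ov0.png')
g=viewer.grab_frame('side')
overlay(g,ax,s.x[2],ph,(185,160,130,90),'pics/ovs0.png',6)
E
```

```text
[[ 0.6809 -0.0483]
 [ 0.5874  0.1102]
 [ 0.4326  0.0179]
 [ 0.5209 -0.1431]]
[ 0.5555 -0.0158 -0.2588] [-0.2  0.8 -1.3  0.4  2.8  0.5 -1.3 -1.7]
hub top [[ 0.5550213  -0.01533732]]
card [[ 0.7777  0.0482]
 [ 0.7857 -0.022 ]] 0.07070905687379574 0.2281030172988312 phi mid 0.1271158971116065 phi norm 0.1130443913044006
[[ 0.74203102  0.04920869]
 [ 0.75023239 -0.02790105]] 0.1379818653808686 0.19248999318710555
0.1271158971116065 -0.25883611494297804
```

View pics/ov0.png

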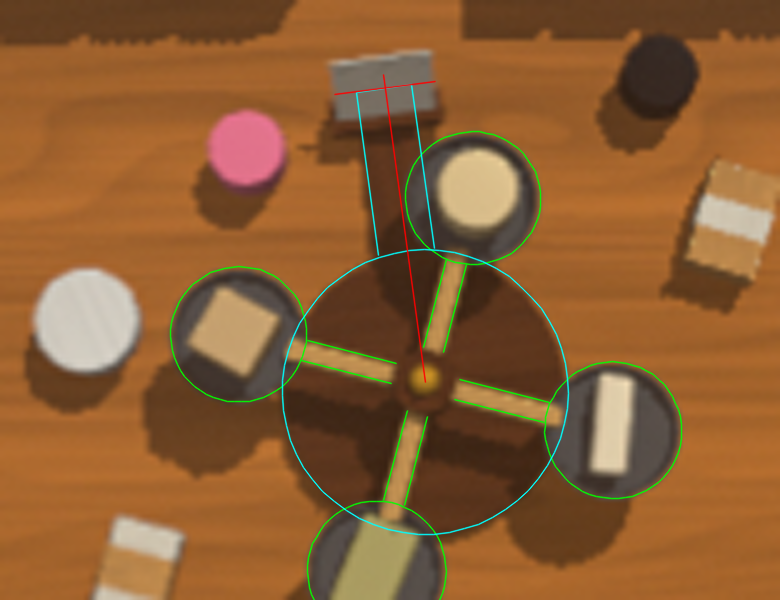

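View pics/ovs0.png

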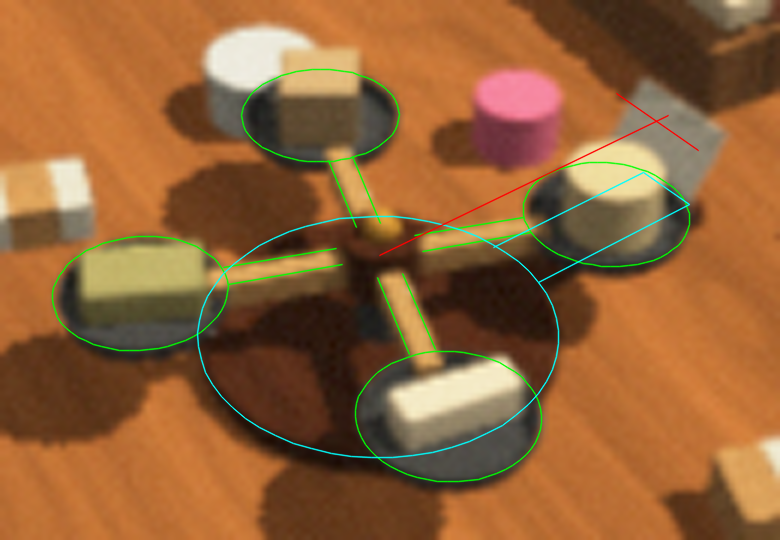

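The pose is roughly fitted, with a calibration shift of about 2 mm. I refine the arm and card directions from the pixels.

```bash
cat >> h.py <<'E'
from scipy.optimize import least_squares
def armfit(f,ax,th,lo=.03,hi=.08):
    """subpixel arm centres: cross-profile of brightness at z=.073 -> fit axis, theta"""
    g=f['image'].astype(np.float32)[:,:,0]
    pts=[];ks=[]
    for k in range(4):
        a=th+k*np.pi/2;u=np.array([np.cos(a),np.sin(a)]);n=np.array([-u[1],u[0]])
        for r in np.linspace(lo,hi,14):
            t=np.linspace(-.018,.018,73)
            P=np.c_[ax+r*u+t[:,None]*n,np.full(73,.073)]
            p=proj(f,P).astype(np.float32)
            v=cv2.remap(g,p[:,0][None],p[:,1][None],cv2.INTER_LINEAR)[0]
            w=np.clip(v-(np.min(v)+.6*(np.max(v)-np.min(v))),0,None)
            c=(w*t).sum()/w.sum();pts.append(ax+r*u+c*n);ks.append(k)
    pts=np.array(pts);ks=np.array(ks)
    def res(p):
        a=p[2]+ks*np.pi/2
        return -(pts[:,0]-p[0])*np.sin(a)+(pts[:,1]-p[1])*np.cos(a)
    s=least_squares(res,[*ax,th],loss='soft_l1',f_scale=.001)
    return s.x,np.sqrt(np.mean(s.fun**2)),[res(s.x)[ks==k].mean() for k in range(4)]
E
python3 - <<'E'
from h import *
f=viewer.grab_frame('top')
x=np.array([.5555,-.0158,-.2588])
for i in range(4):
    x,r,m=armfit(f,x[:2],x[2]);print(x.round(4),r.round(4),np.round(m,4))
np.save('x0.npy',x)
C=lambda p:np.float64(p)/5+[170,122]-.5
# tight card crop
cv2.imwrite('pics/card.png',cv2.resize(f['image'][128:160,228:268,::-1],None,fx=18,fy=18,interpolation=cv2.INTER_CUBIC))
g=viewer.grab_frame('side')
overlay(f,x[:2],x[2],.12,(170,122,156,120),'pics/ov1.png')
E
```

```text
[ 0.5549 -0.0154 -0.2575] 0.0002 [ 0. -0.  0. -0.]
[ 0.5549 -0.0154 -0.2574] 0.0002 [ 0. -0.  0. -0.]
[ 0.5549 -0.0154 -0.2574] 0.0002 [ 0. -0.  0. -0.]
[ 0.5549 -0.0154 -0.2574] 0.0002 [ 0. -0.  0. -0.]
```

View pics/card.png

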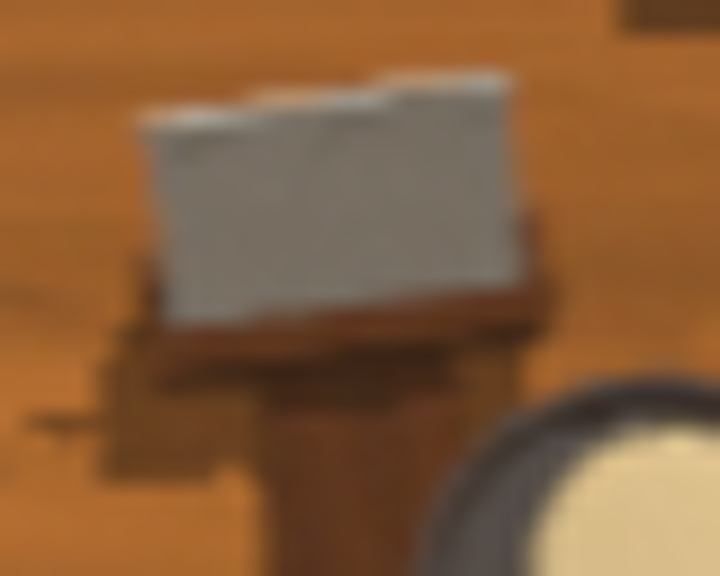

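View pics/ov1.png

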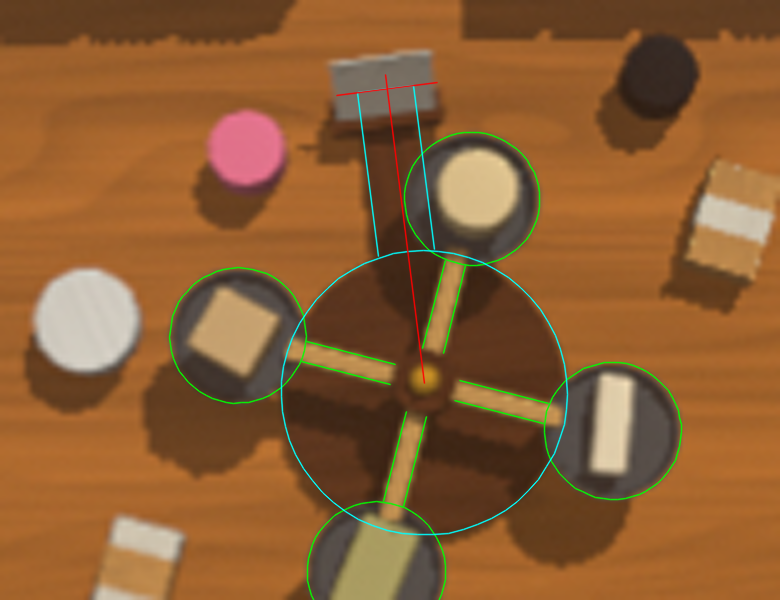

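Run:
```python
from h import *
f=viewer.grab_frame('top');x=np.load('x0.npy');ax=x[:2]
C=lambda p:np.float64(p)/18+[228,128]-.5
for n,p,z in [('cardtop',[[145,115],[515,75]],.069),('cardbot',[[165,322],[520,285]],.018),('tong',[[262,440],[450,425]],.012),('ledge',[[158,335],[540,300]],.02)]:
    w=onz(f,C(p),z);m=w.mean(0)-ax;e=w[0]-w[1]
    print(n,w.round(4),'len',np.hypot(*e).round(4),'r',np.hypot(*m).round(4),'phi',np.arctan2(m[1],m[0]).round(4),'normal',np.arctan2(-e[0],e[1]).round(4))
# side: card
g=viewer.grab_frame('side')
x1,r,m=armfit(g,ax,x[2]);x1,r,m=armfit(g,x1[:2],x1[2]);print('side arms',x1.round(4),r,np.round(m,4))
cv2.imwrite('pics/cards.png',cv2.resize(g['image'][168:205,280:312,::-1],None,fx=16,fy=16,interpolation=cv2.INTER_CUBIC))
```

```text
cardtop [[ 0.7778  0.048 ]
 [ 0.7851 -0.0228]] len 0.0712 r 0.2283 phi 0.1231 normal 0.1033
cardbot [[ 0.7497  0.0462]
 [ 0.7567 -0.0239]] len 0.0705 r 0.2001 phi 0.133 normal 0.099
tong [[ 0.7271  0.0273]
 [ 0.7298 -0.0099]] len 0.0373 r 0.1752 phi 0.1378 normal 0.0741
ledge [[ 0.7466  0.0475]
 [ 0.7531 -0.0278]] len 0.0756 r 0.1966 phi 0.1287 normal 0.0862
side arms [ 0.5573 -0.0159 -0.2532] 0.0028083436739523974 [ 0.0021 -0.0034  0.0008 -0.001 ]
```

View pics/cards.png

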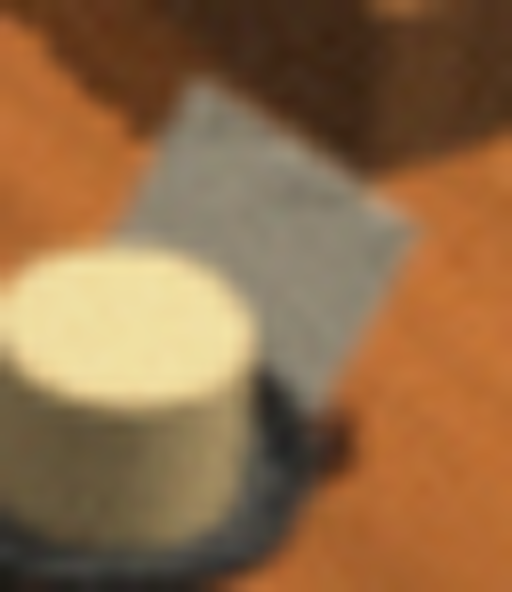

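Target: φ ≈ 0.123 rad from the card, and the round-soap arm is now at θ ≈ -0.257, so the stand must turn about +0.38 rad (counter-clockwise). I'll push the near (-x) arm on its +y side with shut fingers, first moving over at height.

Request:
apply_moves(deltas="1.2 -1.2 0 0;2.4 -2.4 0 0;2.4 -2.4 0 0;2.4 -2.4 0 0;2.4 -2.4 0 0;2.4 -2.4 0 0;2.4 -2.4 0 0;2.4 -2.4 0 0;2.4 -2.4 0 0;2.4 -2.4 0 0", gripper=1, squeeze=10)

```text
t: 2.35
eef_pos: [0.3674, 0.3402, 0.2268]
ee_rot: [-3.142, 0.0, -1.92]
force: [0.3, 0.1, -0.7]
width: 0.0008
```

Request:
apply_moves(deltas="2.4 -2.4 0 0;2.4 -2.4 0 0;2.4 -2.4 0 0;2.4 -2.4 0 0;2.4 -2.4 0 0;2.4 -2.4 0 0;2.4 -2.4 0 0;2.4 -2.4 0 0;1.4 -1.4 0 0;0 0 0 -0.09")

```text
t: 3.6
eef_pos: [0.4901, 0.0761, 0.2266]
ee_rot: [-3.142, -0.0, -1.83]
force: [-0.9, 0.2, -0.6]
width: 0.0005
```

Request:
apply_moves(deltas="1.4 -1.5 0 0;1.4 -1.4 0 0;0 0 3 0;0 0 4 0;0 0 3 0;0 0 1 0;0 0 0 0")

```text
t: 4.47
eef_pos: [0.511, 0.0433, 0.1168]
ee_rot: [3.141, -0.001, -1.83]
force: [0.0, 0.2, 0.6]
width: 0.0004
```

Run:
```python
from h import *
print(readout.get_state()['eef_pos'])
for n,b in(('top',(190,130,130,120)),('side',(160,110,160,120))):
    f=viewer.grab_frame(n);x0,y0,w,h=b
    cv2.imwrite(f'pics/{n}1.png',cv2.resize(f['image'][y0:y0+h,x0:x0+w,::-1],None,fx=5,fy=5,interpolation=cv2.INTER_CUBIC))
```

```text
[0.51097376 0.043284   0.11676109]
```

View pics/side1.png

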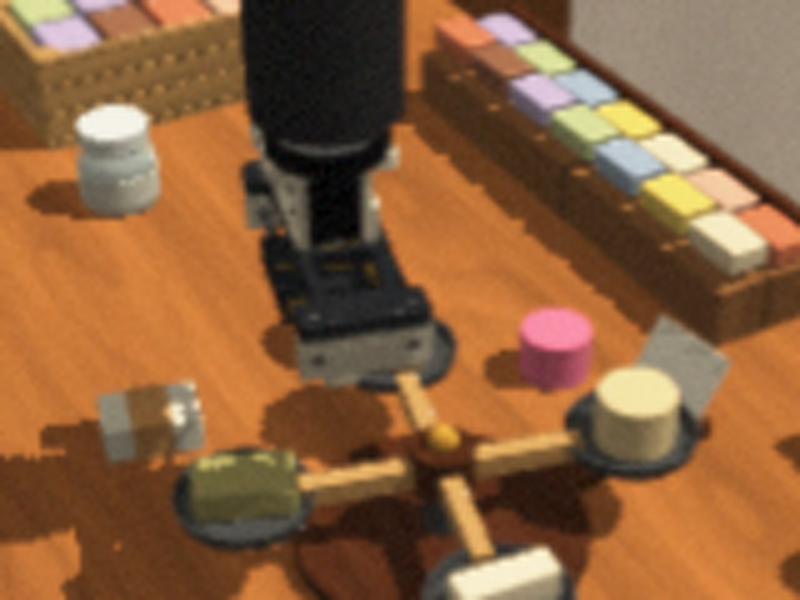

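View pics/top1.png

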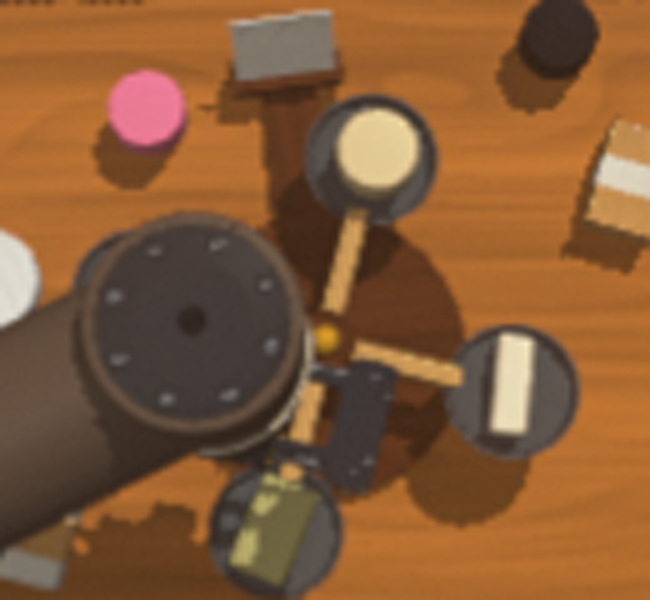

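Run:
```python
from h import *
s=readout.get_state();p=s['eef_pos']
ps=np.load('x0.npy')
yaw=s['ee_rot'][2];X=np.array([np.cos(yaw),np.sin(yaw),0]);Y=np.array([np.sin(yaw),-np.cos(yaw),0]);Z=np.array([0,0,1.])
for n,b in(('top',(190,130,130,120)),('side',(160,110,160,120))):
    f=viewer.grab_frame(n);x0,y0,w,h=b
    im=cv2.resize(f['image'][y0:y0+h,x0:x0+w,::-1],None,fx=5,fy=5,interpolation=cv2.INTER_CUBIC)
    def pl(P,c): cv2.polylines(im,[((proj(f,np.array(P))+.5-[x0,y0])*5).astype(np.int32)],True,c,1)
    rect=lambda a,b,z:[p+a*i*X+b*j*Y+z*Z for i,j in((1,1),(1,-1),(-1,-1),(-1,1))]
    pl(rect(.021,.0095,0),(0,255,0)); pl(rect(.0965,.039,.066),(255,255,0)); pl(rect(.039,.0965,.066),(255,0,255)); pl(rect(.021,.0095,.066),(0,255,0))
    cv2.imwrite(f'pics/{n}2.png',im)
```

```text
(no output)
```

View pics/side2.png

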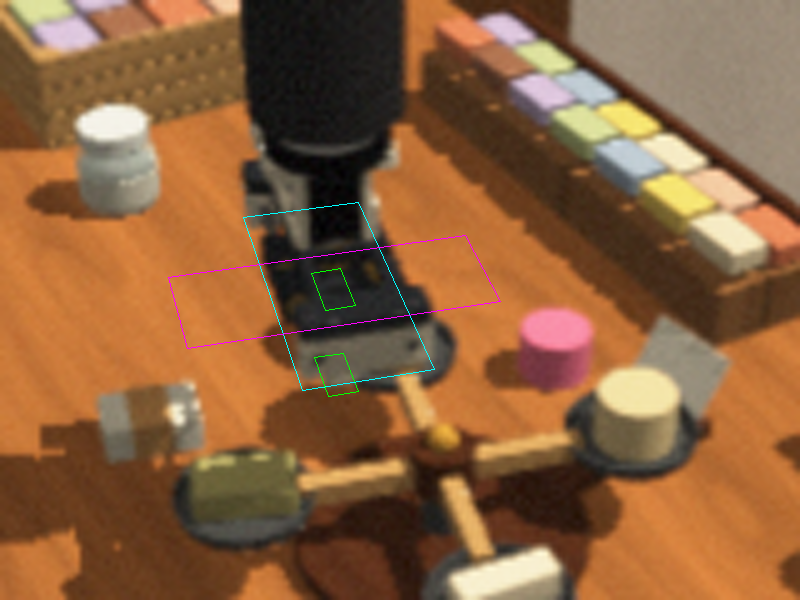

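View pics/top2.png

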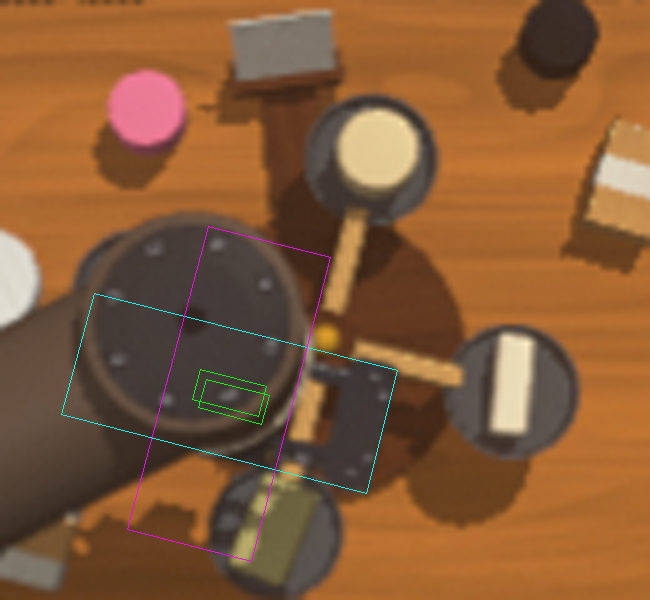

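The cyan outline (193 mm along tool x) matches the body, and at push height it stays at least 20 mm above the soaps and hub. Now I descend beside the arm.

Request:
apply_moves(deltas="0 0 1.5 0;0 0 1.5 0;0 0 1.5 0;0 0 1.2 0;0 0 0 0;0.3 0 0 0;0.3 0 0 0;0.3 0 0 0;0.2 0 0 0;0 0 0 0")

```text
t: 5.92
eef_pos: [0.5083, 0.0328, 0.0597]
ee_rot: [-3.141, 0.0, -1.83]
force: [0.3, -0.1, -0.0]
width: 0.0008
```

Request:
apply_moves(deltas="0.15 0 0 0;0.15 0 0 0;0.15 0 0 0;0.15 0 0 0;0.15 0 0 0;0 0 0 0")

```text
t: 6.68
eef_pos: [0.5063, 0.0257, 0.0596]
ee_rot: [-3.142, 0.0, -1.83]
force: [0.5, 0.5, 0.1]
width: 0.0005
```

Run:
```python
from h import *
print(readout.get_state()['force'])
for n,b in(('top',(190,130,130,120)),('side',(180,160,140,100))):
    f=viewer.grab_frame(n);x0,y0,w,h=b
    cv2.imwrite(f'pics/{n}3.png',cv2.resize(f['image'][y0:y0+h,x0:x0+w,::-1],None,fx=5,fy=5,interpolation=cv2.INTER_CUBIC))
```

```text
[0.52667298 0.49066869 0.08107058]
```

View pics/side3.png

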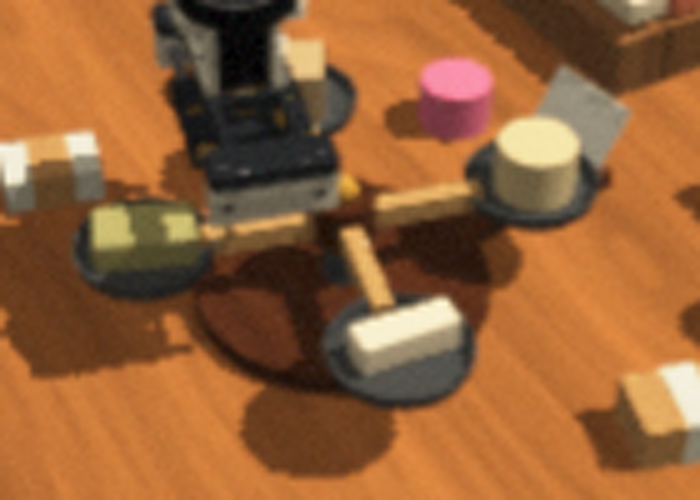

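View pics/top3.png

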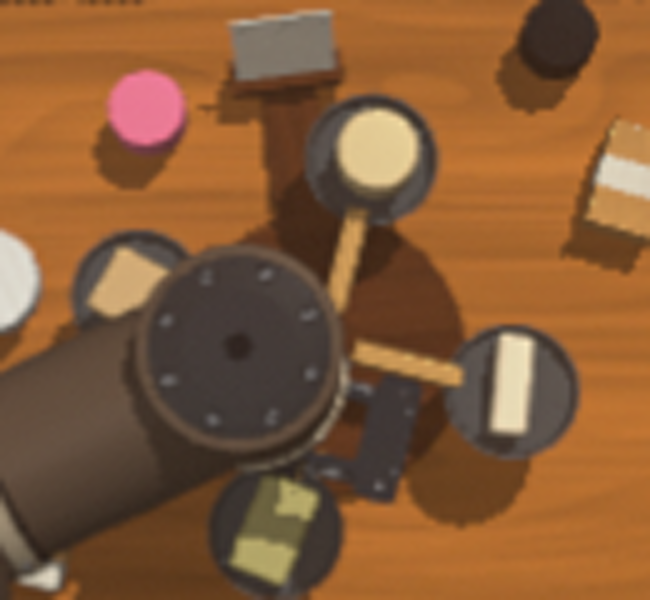

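Request:
apply_moves(deltas="0.12 0 0 0;0.12 0 0 0;0.12 0 0 0;0.12 0 0 0")

```text
t: 7.28
eef_pos: [0.5052, 0.0212, 0.0596]
ee_rot: [-3.141, 0.0, -1.83]
force: [-2.1, 3.5, -0.1]
width: 0.0007
```

Request:
apply_moves(deltas="0.12 0 0 0;0.12 0 0 0;0.12 0 0 0;0.12 0 0 0")

```text
t: 7.78
eef_pos: [0.5037, 0.0164, 0.0595]
ee_rot: [3.141, -0.0, -1.83]
force: [-1.9, 2.3, 0.5]
width: 0.0002
```

```bash
cat >> h.py <<'E'
def armfit2(f,ax,th,karms=(0,3),lo=.03,hi=.08):
    """theta only, axis fixed, given arms"""
    g=f['image'].astype(np.float32)[:,:,0]
    for it in range(5):
        out=[]
        for k in karms:
            a=th+k*np.pi/2;u=np.array([np.cos(a),np.sin(a)]);n=np.array([-u[1],u[0]])
            A=[]
            for r in np.linspace(lo,hi,14):
                t=np.linspace(-.018,.018,73)
                p=proj(f,np.c_[ax+r*u+t[:,None]*n,np.full(73,.073)]).astype(np.float32)
                v=cv2.remap(g,p[:,0][None],p[:,1][None],cv2.INTER_LINEAR)[0]
                w=np.clip(v-(v.min()+.6*(v.max()-v.min())),0,None);A.append((r,(w*t).sum()/w.sum()))
            A=np.array(A);out.append((A[:,0]@A[:,1])/(A[:,0]@A[:,0]))
        th+=np.mean(out)
    return th,np.round(out,4)
def look(tag,karms=(0,),th=-.2574):
    x=np.load('x0.npy');f=viewer.grab_frame('top')
    print('theta',armfit2(f,x[:2],th,karms),readout.get_state()['force'].round(2))
    x0,y0,w,h=190,125,130,120
    cv2.imwrite(f'pics/{tag}.png',cv2.resize(f['image'][y0:y0+h,x0:x0+w,::-1],None,fx=5,fy=5,interpolation=cv2.INTER_CUBIC))
    return f
E
python3 -c "
from h import *
look('p1')"
```

```text
theta (np.float64(-0.16956536357806937), array([0.])) [-0.23  0.59 -0.48]
```

View pics/p1.png

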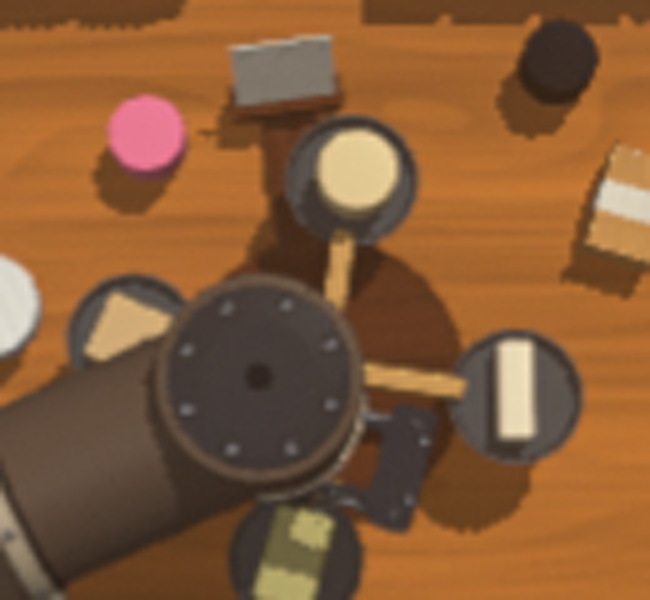

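It is turning: θ is now -0.170, and the soaps are riding along. I continue on a rigid arc about the axis.

Request:
apply_moves(deltas="0.12 0.035 0 -0.02;0.12 0.035 0 -0.02;0.12 0.035 0 -0.02;0.12 0.035 0 -0.02;0.12 0.035 0 -0.02;0.12 0.035 0 -0.02;0.12 0.035 0 -0.02;0.12 0.035 0 -0.02;0.12 0.035 0 -0.02;0.12 0.035 0 -0.02")

```text
t: 9.07
eef_pos: [0.4985, 0.0052, 0.0596]
ee_rot: [-3.141, 0.0, -1.628]
force: [-0.6, 2.5, -1.0]
width: 0.0006
```

```bash
python3 -c "
from h import *
look('p2',(0,),.02)
x=np.load('x0.npy');f=viewer.grab_frame('top')
for k in(0,3): print(armfit2(f,x[:2],.02,(k,)),armfit2(f,x[:2],.02,(k,),.055,.08))"
```

```text
theta (np.float64(-0.004617704015317004), array([0.])) [-1.22  0.95  0.19]
(np.float64(0.0007554579369897157), array([0.])) (np.float64(0.05990319805740581), array([-0.]))
(np.float64(0.08467680605022611), array([0.])) (np.float64(0.05759425233469867), array([-0.]))
```

View pics/p2.png

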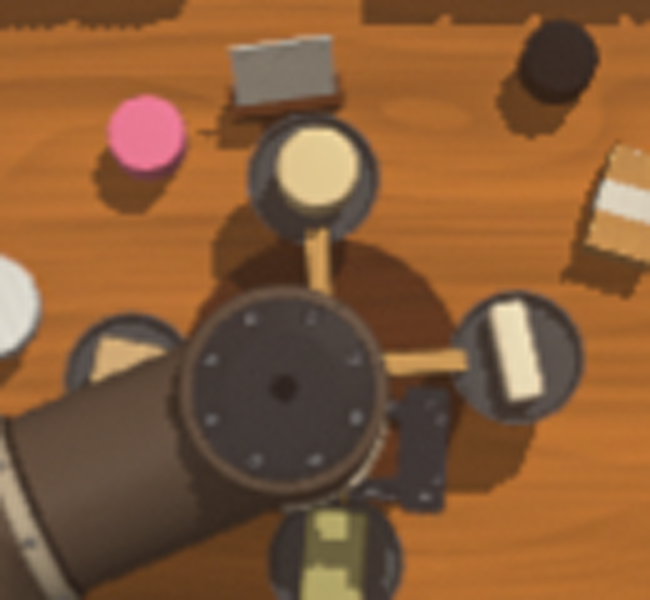

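Using the unoccluded outer arm lengths, θ ≈ 0.059, so about 0.064 remains.

Request:
apply_moves(deltas="0.06 0.017 0 -0.01;0.06 0.017 0 -0.01;0.06 0.017 0 -0.01;0.06 0.017 0 -0.01;0.06 0.017 0 -0.01;0 0 0 0;0 0 0 0")

```text
t: 10.05
eef_pos: [0.4975, 0.0022, 0.0596]
ee_rot: [3.142, -0.0, -1.58]
force: [-0.1, 1.1, -0.2]
width: 0.0002
```

```bash
python3 -c "
from h import *
x=np.load('x0.npy');f=look('p3',(0,),.1)
for k in(0,3): print(armfit2(f,x[:2],.1,(k,),.055,.08),armfit2(f,x[:2],.1,(k,),.065,.082))"
```

```text
theta (np.float64(0.05786855061144011), array([-0.])) [-0.49  0.78 -0.41]
(np.float64(0.10565637160515383), array([0.])) (np.float64(0.10701445020800479), array([-0.]))
(np.float64(0.10546707931388895), array([0.])) (np.float64(0.10552370634116054), array([-0.]))
```

View pics/p3.png

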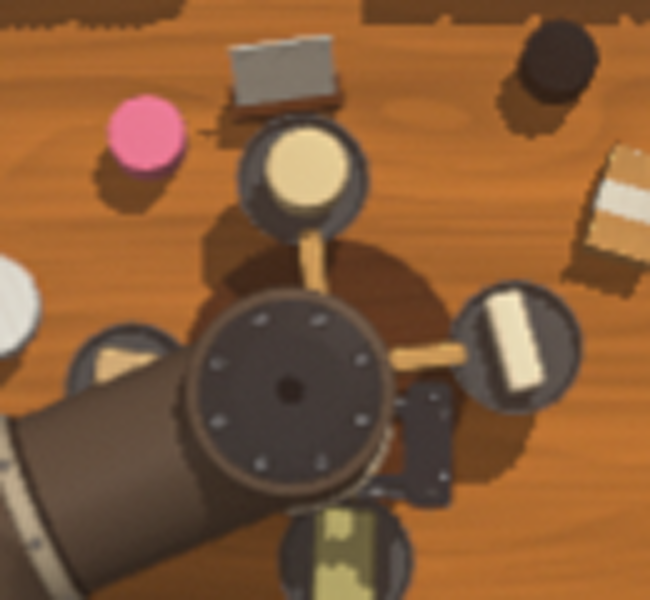

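Request:
apply_moves(deltas="0.045 0.013 0 -0.007;0.045 0.013 0 -0.007;0 0 0 0;0 0 0 0")

```text
t: 10.6
eef_pos: [0.4972, 0.0014, 0.0596]
ee_rot: [3.142, -0.0, -1.566]
force: [-0.6, 0.6, -0.3]
width: 0.0002
```

```bash
python3 -c "
from h import *
x=np.load('x0.npy');f=look('p4',(0,),.1)
for k in(0,3): print(armfit2(f,x[:2],.1,(k,),.055,.08),armfit2(f,x[:2],.1,(k,),.065,.082))"
```

```text
theta (np.float64(0.0725506463899693), array([0.])) [ 0.05  1.37 -0.43]
(np.float64(0.12085420786886417), array([-0.])) (np.float64(0.12200919884690602), array([-0.]))
(np.float64(0.11949818061038782), array([0.])) (np.float64(0.11948317940574218), array([-0.]))
```

θ ≈ 0.120, which is close to the target. I back off, go up and move aside for an unobstructed check.

Request:
apply_moves(deltas="-0.5 0 0 0;-1 0 0 0;0 0 -1.5 0;0 0 -3 0;0 0 -4 0;0 0 -4 0;-4 0 0 0;-5 0 0 0;-5 0 0 0;-5 0 0 0")

```text
t: 11.9
eef_pos: [0.4958, 0.2085, 0.1848]
ee_rot: [-3.141, 0.0, -1.565]
force: [1.8, 0.0, -0.4]
width: 0.0003
```

Request:
apply_moves(deltas="-5 0 0 0;-5 0 0 0;-3 0 0 0;0 0 0 0")

```text
t: 12.4
eef_pos: [0.495, 0.3384, 0.1839]
ee_rot: [3.141, -0.001, -1.563]
force: [0.2, -1.1, 0.5]
width: 0.0005
```

Run:
```python
from h import *
f=viewer.grab_frame('top');x=np.array([.5549,-.0154,.12])
for i in range(3): x,r,m=armfit(f,x[:2],x[2])
print(x.round(4),r,np.round(m,4))
C=lambda p:np.float64(p)/18+[228,128]-.5
ct=onz(f,C([[145,115],[515,75]]),.069).mean(0)-x[:2];print('phi',np.arctan2(ct[1],ct[0]))
overlay(f,x[:2],x[2],x[2],(170,122,156,120),'pics/ov5.png')
cv2.imwrite('pics/raw5.png',cv2.resize(f['image'][125:205,215:290,::-1],None,fx=7.5,fy=7.5,interpolation=cv2.INTER_CUBIC))
g=viewer.grab_frame('side')
cv2.imwrite('pics/side5.png',cv2.resize(g['image'][130:260,170:330,::-1],None,fx=4.6,fy=4.6,interpolation=cv2.INTER_CUBIC))
```

```text
[ 0.5549 -0.0152  0.1191] 0.0001543308667265426 [ 0. -0.  0. -0.]
phi 0.12244713458678047
```

View pics/ov5.png

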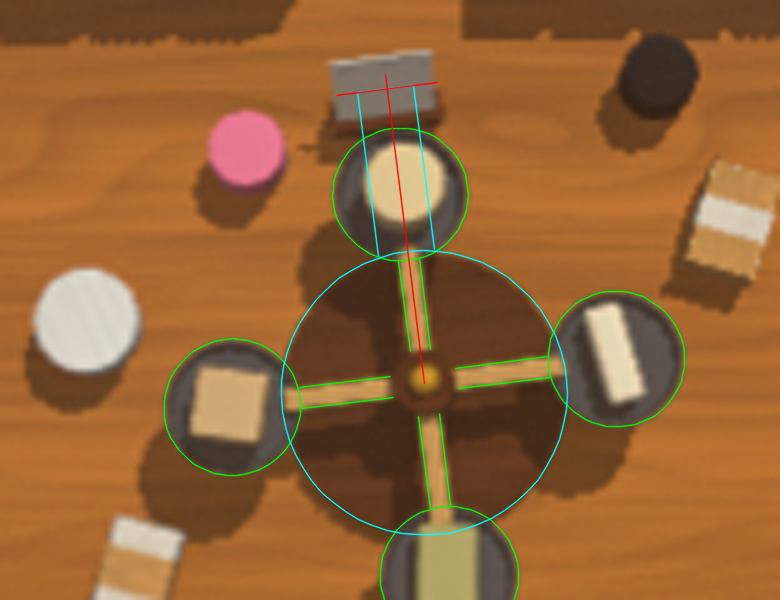

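View pics/raw5.png

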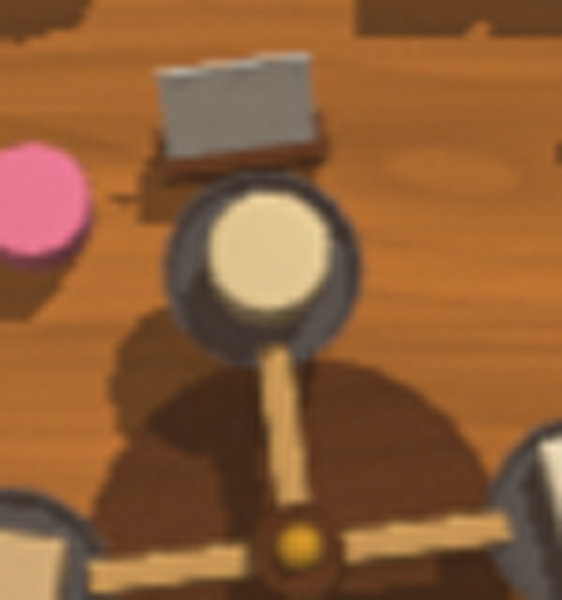

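View pics/side5.png

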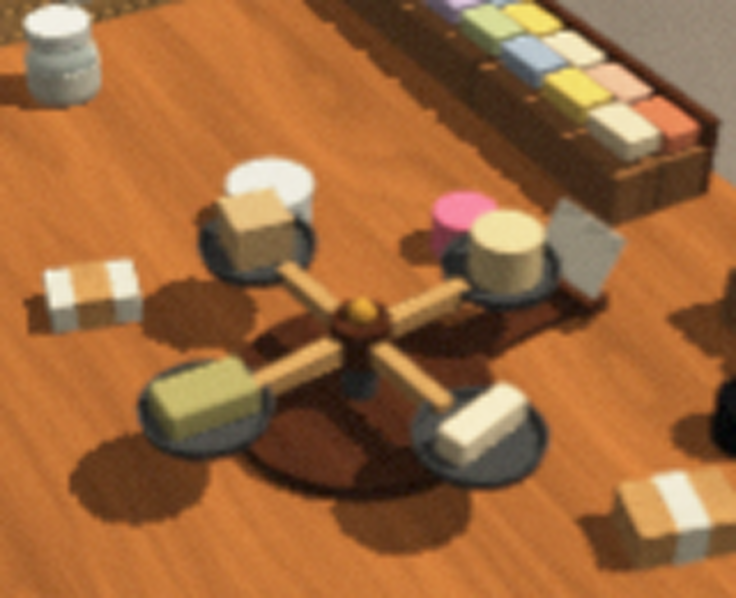

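The overlay shows the dish arm at θ = 0.119 against the card at φ ≈ 0.122. All four soaps are in their dishes, the bystanders are unmoved and the robot is clear.

```bash
python3 -c "
from station import job,readout
print(readout.get_state()['force'],job.job_done())"
```

```text
the job is handed in; nothing more can be done
[ 0.31314494 -0.05896416 -1.31475082] None
```

I turned the stand about 0.377 rad (21.6°) counter-clockwise by pushing its near bare arm (the one with the bar soap) with the shut fingertips. I then backed off, lifted clear and handed the job in at about 12.5 s.

**Alignment:** In the unobstructed top picture the round-soap arm stood at 0.119 rad. The line from the axis to the middle of the card's top edge stood at 0.122 rad, a difference of about 0.2°.

**Where checks disagreed:** Cruder measures of the card's direction (card bottom, holder, tongue and the angle of the card's edge) spread from 0.07 to 0.14 rad. I trusted the card's top edge because it is at arm height. The side camera's first arm fit was also poor (2.8 mm residual), so I used that camera only for a visual check.

**Other conditions:** All four soaps are still in their dishes, and the things near the stand look unmoved. I did not re-measure the pump, bowl, jar or brush. The forces I read while pushing were about 4 N at most.

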